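# Pack the tortilla dish and raise its carry handle

## Task

Pack the tortilla dish to be carried out: set the small glass bowl and the salt mill down gently (not dropped), both standing upright side by side inside the open dish. Then push the lid fully shut, and only after that swing the carry handle, which lies folded back behind the lid, up until it clicks into its upright position. Leave the spatula, tongs, oil bottle and mug where they are.

Things in the scene. Friction and masses are not known exactly. Their poses are not given: they have to be found in the camera images.
- dish: White ceramic rectangular dish, open on top, fixed to the table: 160 mm deep (its x axis) by 264 mm wide (its y axis) by 95 mm high, walls 7 mm, inner floor 7 mm above the table. Origin: centre of its underside, z up. The lid hinges on its rim at x = +80 mm; -x is its front.
- lid (a joint): Hinge of the lid, a white slab 166 x 268 x 10 mm with a blue front tab 13 mm longer. Axis along the dish's y at x = +80 mm, height 95 mm. 0 = shut, 1.57 = on edge, at most 1.85; starts open at 1.6 to 1.8; the stiff hinge stays where it is left; some 3 N at the edge moves it.
- lid_edge (a point): Middle of the lid's free edge, on the lid's outer face (the back when open, the top when shut), 165 mm from the hinge axis.
- handle (a joint): Hinge of the carry handle, a U of 10 mm steel rod. Axis along the dish's y, at its x = 0, height 45 mm; arms outside the dish's ends (y = +-143 mm). 0 would be level towards the dish's +x; 1.571 = upright, the end stop, where a spring ball snaps in behind an arm (resists from 1.2, drives it home from 1.45). Starts at 0.5 to 0.75, stays where it is left.
- handle_bar (a point): Middle of the handle's crossbar (on its centre line), 190 mm from the pivot axis; the dark wooden sleeve there is 130 mm long, 18 mm thick. Pushing it from behind towards the dish's front with 1 to 6 N raises it.
- bowl: Small empty glass bowl, outer diameter 66 mm at the rim and 64 mm at height 14 mm (48 mm at the foot), 48 mm high, wall 4 mm, 0.12 kg; it stands on the cork coaster (100 mm across, 5 mm thick). Origin: centre of its underside.
- mill: Short chrome salt mill with a black push button on top, 76 mm high in all; diameter 50 mm at the foot, 46 mm from 24 to 58 mm height, 0.16 kg; stands upright on the table. Origin: centre of its underside.
- spatula: Black nylon spatula lying at the left side, 260 mm long; leave it alone. Origin: under its middle.
- tongs: Stainless steel tongs lying at the right side, 240 mm long; leave them alone. Origin: under their middle.
- oil: Green glass oil bottle, 64 mm across, 200 mm high; leave it alone. Origin: centre of its underside.
- mug: Blue mug, 80 mm across, 90 mm high; leave it alone. Origin: centre of its underside.

How it is judged:
On the way, in this order (a step that is already met when the one before it is completed fails the run):
1. bowl and mill stand upright inside the dish, let go (x of bowl in the frame of dish between -0.06 and 0.06 m and y of bowl in the frame of dish between -0.112 and 0.112 m and z of each of bowl, mill in the frame of dish below 0.015 m and angle between each of bowl, mill's own z axis and vertical below 0.25 rad and x of mill in the frame of dish between -0.06 and 0.06 m and y of mill in the frame of dish between -0.112 and 0.112 m and contact force between the fingers and bowl below 0.2 N and contact force between the fingers and mill below 0.2 N), for 0.2 s.
2. the lid is fully shut (value of joint lid below 0.06 rad), for 0.2 s.
3. the handle is seated upright (value of joint handle above 1.5 rad), for 0.3 s.
At the end, for the whole second after the job is handed in: Bowl and mill at rest inside the dish on its floor, each within 0.25 rad of upright; lid shut (joint below 0.06 rad); handle upright in its detent (joint above 1.50 rad) and still (x of bowl in the frame of dish between -0.06 and 0.06 m and y of bowl in the frame of dish between -0.112 and 0.112 m and z of each of bowl, mill in the frame of dish below 0.015 m and angle between each of bowl, mill's own z axis and vertical below 0.25 rad and x of mill in the frame of dish between -0.06 and 0.06 m and y of mill in the frame of dish between -0.112 and 0.112 m and value of joint lid below 0.06 rad and value of joint handle above 1.5 rad and velocity of joint handle below 0.05 rad/s and linear speed of each of bowl, mill below 0.03 m/s); the robot touches nothing.
It fails at once if the spatula, tongs, oil bottle or mug is moved more than 30 mm (distance of any of spatula, tongs, oil, mug from where it was at the start of the episode above 0.03 m).
It fails at once if the bowl is dropped into the dish (faster than 0.6 m/s inside it) (x of bowl in the frame of dish between -0.06 and 0.06 m and y of bowl in the frame of dish between -0.112 and 0.112 m and z of bowl in the frame of dish below 0.06 m and linear speed of bowl above 0.6 m/s).
It fails at once if the mill is dropped into the dish (faster than 0.6 m/s inside it) (x of mill in the frame of dish between -0.06 and 0.06 m and y of mill in the frame of dish between -0.112 and 0.112 m and z of mill in the frame of dish below 0.06 m and linear speed of mill above 0.6 m/s).
It also fails if it takes over 69 s, if anything falls off the work surface, if the arm or the gripper's body presses on something with over 40 N, if the wrist force passes 120 N, or if a joint passes its speed limit or range.

## Robot

A 6-joint arm with a two-finger parallel gripper is mounted at the origin on the work surface. World frame = base frame: x ahead of the robot, y to its left, z up, the work surface at z = 0. Lengths are in m, angles in rad, forces in N, time in s.
With the tool pointing down it reaches from about 0.25 to 0.775 m from the base axis. Payload 4 kg.
Tool frame: the origin (TCP) lies midway between the tips of the shut fingers; the grasp point (between the pads) lies grip_point_offset behind it (grip_point_offset is the distance from the TCP to the grasp point, in m); z points along the fingers, y is the line along which they close (so a half turn about z gives the same grasp; the last joint's range is limited). The gripper opens to 94 mm and grips with 3 to 60 N. Pads are 16 mm wide; open, the fingers measure 119 mm over their backs; the gripper's body (75 mm by 177 mm) begins 78 mm behind the grasp point.
Start: joints at [-0.103, 0.087, 1.371, -0, 1.684, -0.103], TCP at [0.55, -0, 0.206] pointing down, gripper open.
Joint ranges: [-3.1, 3.1], [-0.76, 2.03], [0.27, 2.55], [-1.08, 4.22], [0.17, 2.65], [-2.57, 2.57]. Speed limits (rad/s): [2.79, 2.79, 3.14, 3.14, 3.14, 3.14].

## Interface

Orientations are given as [roll, pitch, yaw] about the fixed x, y, z axes, in that order (R = Rz(yaw) Ry(pitch) Rx(roll)).
In Python, from bench import * gives the robot as it stands. The module is installed in compiled form; this text tells all that it offers.
- The arm moves only by the tool apply_moves, never from a script. Its argument "commands" is a list of rows, each a list of 7 numbers: the turn, a rotation vector about the world's x, y, z in rad, then the shift along the world's x, y, z in m, then the opening in per cent of the stroke, from 0 (shut) to 100 (fully open). In form: [[ax, ay, az, x, y, z, jaw], ...]. A call has exactly 5 rows; each row is the pose to reach, as a shift and turn from the pose commanded when the call began; what a row does not reach only later rows make up. A row lasts 1/10 s, in which the tool goes at most 50 mm and 8.59 degrees, less where a joint would pass 70% of its speed; a pose out of reach is approached as far as the arm can. A call with a gripper value outside its range is refused whole. The fingers move at their own pace and stop on an object; the grip force is fixed at half the most. Time passes only in rows, so rows that repeat a pose let the fingers close, or fill a call up. It gives the time, the measured TCP pose, the force, the opening and the grip force at its end, in the units of the state.
- get_obs(): the state, without advancing time (a new reading comes with each control period).
- snapshot(name): name is "scene" or "side" or "wrist"; returns a dict with "pixels" (400x640x3 uint8, red, green, blue), "vertical_fov" (degrees; the focal length in pixels is half the picture's height over the tangent of half this angle, whatever the lens; pixels are square), "cx", "cy" (the principal point, pixels), "rvec" (rotation vector, rad) and "tvec" (3), from world to camera coordinates, as OpenCV has them. Camera axes: x right, y down, z forward; pixel columns grow to the right and rows downward; lengths in m; the calibration is good to about 2 mm. A picture is of the moment at which its call begins. There is no depth.
- close_job(): hands the job in; it is judged then, once.
Trained networks look in the newest picture that a camera, given by its name, has taken for a name from the list of things; names that differ only in an ending like _2 or _b are one class to them, and where a whole thing is asked for, a point or a joint stands for the part that bears it (a point fixed in the world has none). Each returns a list of dicts, best first, with "score" (0 to 1); they miss things now and then, are a little off and sometimes report something else, mostly with a low value. They report only what shows in the picture. A call takes as long as a camera call.
- masks_of(camera, query): "mask" (400x640 bool, what is visible of it) and "extent" ([left, top, right, bottom] in pixels, round what is visible of it).
- place_of(camera, query): "pixel" ([column, row] in pixels: a listed point, or the origin of a listed thing).
The state is a dict: "time": time; "joint_positions": joint angles; "qvel": joint speeds; "joint_torque": joint torques, N m; "tool_pos": TCP position; "ee_rot": TCP orientation; "wrist_force": force on the tool from outside, world axes, zero at the start; "wrist_torque": the same for the moment, N m; "width": finger opening in m; "finger_force": force on a finger pad.
Only numpy, scipy, OpenCV 4.12 (cv2) and the standard library are available. Lean on these libraries where they do the work, as an engineer would, in place of code of your own. Each camera call takes 0.05 s, during which the arm holds its last target. There are 200 camera calls.

## Working session

There is one attempt and no reset: what is moved stays moved. The work goes in short steps, Python scripts to look and compute and a tool call to move; the robot and the scene stay as the last step left them, time stands still between calls to the robot, and variables do not carry over. Pictures are saved under pics/ and viewed, at most 10 in all, crops included, and the job is handed in when it is done.

Besides the shell and the picture viewer there is one more tool, called as name(argument=value, ...), one argument or row to a line, values as JSON. apply_moves: Moves the arm, as the interface text tells. Its arguments: {"type":"object","properties":{"commands":{"type":"array"}},"required":["commands"]}

```bash
mkdir -p pics
cat > h.py <<'E'
from bench import *
import numpy as np, cv2
def cam(n):
    s=snapshot(n); f=200/np.tan(np.radians(s["vertical_fov"])/2)
    K=np.array([[f,0,s["cx"]],[0,f,s["cy"]],[0,0,1]]); R=cv2.Rodrigues(np.array(s["rvec"],float))[0]
    return dict(n=n,K=K,R=R,t=np.array(s["tvec"],float).ravel(),img=s["pixels"])
def ray(c,p):
    d=c["R"].T@np.linalg.inv(c["K"])@np.array([p[0],p[1],1.]); o=-c["R"].T@c["t"]; return o,d/np.linalg.norm(d)
def atz(c,p,z):
    o,d=ray(c,p); return o+d*(z-o[2])/d[2]
def proj(c,X):
    q=c["K"]@(c["R"]@np.asarray(X,float)+c["t"]); return q[:2]/q[2]
def tri(rs):
    A=0;b=0
    for o,d in rs:
        P=np.eye(3)-np.outer(d,d); A=A+P; b=b+P@o
    return np.linalg.solve(A,b)
def save(c,f,img=None): cv2.imwrite("pics/"+f,cv2.cvtColor(c["img"],cv2.COLOR_RGB2BGR))
E
python3 - <<'E'
from h import *
np.set_printoptions(precision=4,suppress=True)
C={n:cam(n) for n in("scene","side","wrist")}
print(get_obs())
for n,c in C.items():
    save(c,n+"0.png"); print(n,"pos",-c["R"].T@c["t"])
for q in("dish","bowl","mill","spatula","tongs","oil","mug","lid_edge","handle_bar"):
    rs=[]
    for n,c in C.items():
        r=place_of(n,q)
        if r:
            p=r[0]["pixel"]; print(q,n,np.round(p,1),round(r[0]["score"],2),atz(c,p,0)[:2])
            if r[0]["score"]>.4: rs.append(ray(c,p))
    if len(rs)>1: print("  tri",tri(rs))
E
```

```text
{'time': 0.15, 'joint_positions': array([-0.1031,  0.0878,  1.3719, -0.    ,  1.6836, -0.1031]), 'qvel': array([-0.0016, -0.0014, -0.0053, -0.0004,  0.0005,  0.0004]), 'joint_torque': array([  0.0012, -34.0636, -30.2795,   0.0719,   0.0304,  -0.0001]), 'tool_pos': array([0.5496, 0.    , 0.2046]), 'ee_rot': array([-3.1399, -0.0002,  1.5708]), 'wrist_force': array([-0.4473,  0.3597,  0.0954]), 'wrist_torque': array([ 0.0283, -0.0217, -0.0351]), 'finger_force': 0.0, 'width': 0.0939772191495142}
scene pos [1.0291 0.4042 0.9626]
side pos [-0.1245  0.9927  1.3666]
wrist pos [0.5503 0.075  0.3848]
dish scene [327.3 207.6] 0.63 [ 0.5201 -0.0335]
dish side [333.6 214.1] 0.88 [ 0.5232 -0.0507]
dish wrist [299.5 212.9] 0.57 [ 0.5259 -0.0419]
  tri [ 0.5224 -0.0387  0.006 ]
bowl scene [281.5 147.3] 0.52 [ 0.4355 -0.3353]
bowl side [389.8 176. ] 0.69 [ 0.4514 -0.3352]
  tri [ 0.4453 -0.3225  0.0148]
mill scene [446.4 263.4] 0.76 [0.4306 0.353 ]
mill side [287.3 306.6] 0.66 [0.4339 0.3471]
  tri [0.4325 0.3515 0.0047]
spatula scene [504.2 297. ] 0.55 [0.4107 0.5238]
spatula side [251.3 354.4] 0.9 [0.4256 0.5305]
  tri [0.4197 0.528  0.0095]
tongs scene [240.7 127.2] 0.86 [ 0.4684 -0.5253]
tongs side [404.6 151.9] 0.48 [ 0.4693 -0.4914]
tongs wrist [298.5 213.8] 0.64 [ 0.5246 -0.043 ]
  tri [ 0.507  -0.1722  0.2137]
oil scene [408.7 345.3] 0.7 [0.695  0.4041]
oil side [217.5 275.4] 0.82 [0.6888 0.3799]
  tri [0.6906 0.3933 0.0038]
mug scene [213.3 171.8] 0.94 [ 0.6765 -0.4223]
mug side [353.2 142.5] 0.63 [ 0.671  -0.4261]
  tri [ 0.6738 -0.4293 -0.0055]
lid_edge scene [286.7 171.6] 0.59 [ 0.5034 -0.2381]
lid_edge side [309.9 147.3] 0.76 [ 0.8012 -0.3026]
  tri [ 0.6369 -0.0742  0.2431]
handle_bar scene [278.2 198.4] 0.84 [ 0.6024 -0.1757]
handle_bar side [389.5 176.3] 0.56 [ 0.4516 -0.3331]
  tri [ 0.5048 -0.3343 -0.1129]
```

View pics/scene0.png

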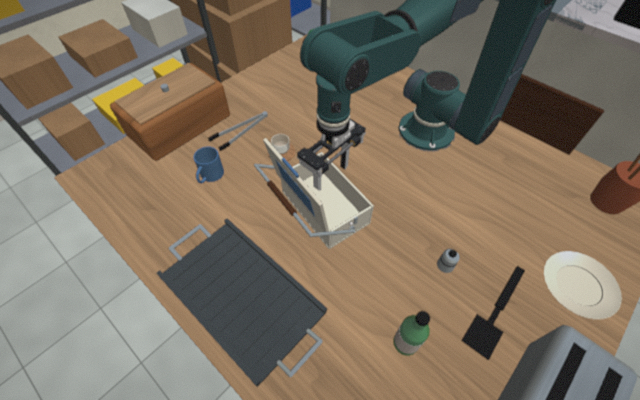

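View pics/side0.png

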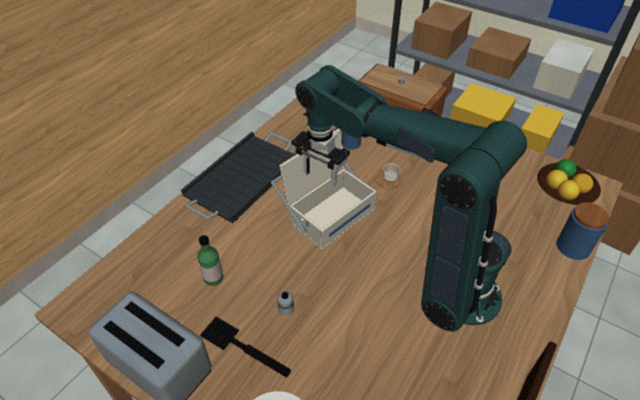

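Run:
```python
import cv2,numpy as np
a=cv2.imread("pics/scene0.png")[130:255,240:390]; b=cv2.imread("pics/side0.png")[130:255,260:410]
w=cv2.imread("pics/wrist0.png")
k=lambda i:cv2.resize(i,(400,333),interpolation=cv2.INTER_CUBIC)
o=np.vstack([np.hstack([k(a),k(b)]),np.hstack([cv2.resize(w,(400,250)),np.zeros((250,400,3),np.uint8)])])
cv2.imwrite("pics/crop1.png",o)
```

```text
(no output)
```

View pics/crop1.png

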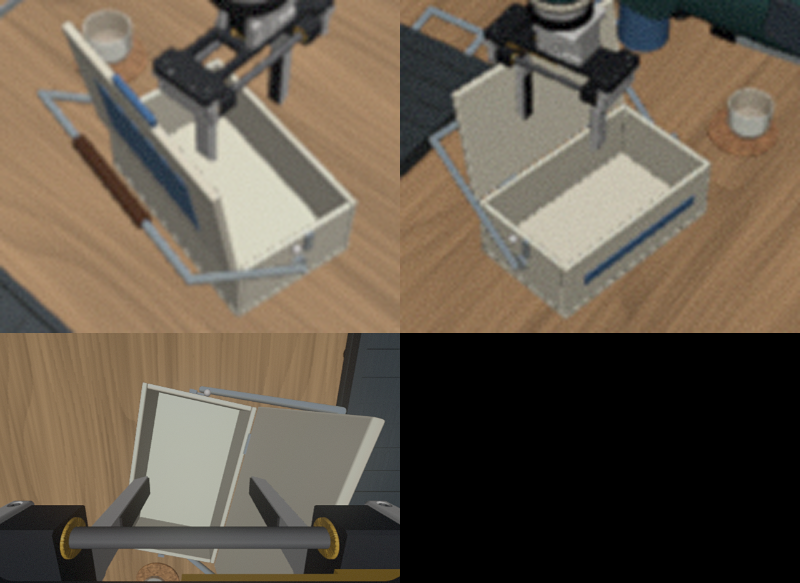

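```bash
cat > fit.py <<'E'
from h import *
from scipy.optimize import least_squares
np.set_printoptions(precision=4,suppress=True)
C={n:cam(n) for n in("scene","side","wrist")}
def W(p,X): 
    c,s=np.cos(p[2]),np.sin(p[2]); return np.array([p[0]+c*X[0]-s*X[1],p[1]+s*X[0]+c*X[1],X[2]])
F=[("scene",(373.1,206.1),(-.08,.132,.095)),("scene",(371.2,222.6),(-.08,.132,0)),("scene",(330,247.4),(.08,.132,0)),
("side",(321.9,230.5),(-.08,.132,.095)),("side",(321.9,249.2),(-.08,.132,0)),("side",(375.5,191.1),(-.08,-.132,.095)),("side",(291.9,206.1),(.08,.132,.095)),("side",(373.6,206.9),(-.08,-.132,0)),
("wrist",(235,83),(-.08,.132,.095)),("wrist",(408,120),(.08,.132,.095)),("wrist",(341,363),(.08,-.132,.095))]
r=least_squares(lambda p:np.ravel([proj(C[n],W(p,X))-u for n,u,X in F]),[.52,-.04,0],loss="soft_l1")
print("dish",r.x); print(np.round(np.array([proj(C[n],W(r.x,X))-u for n,u,X in F]),1).tolist())
p=r.x
H=[("scene",(256.9,165.6),-1),("scene",(311.2,235),1),("side",(273.1,181.4),1)]
f=lambda a:[proj(C[n],W(p,(.19*np.cos(a[0]),s*.143,.045+.19*np.sin(a[0]))))-u for n,u,s in H]
h=least_squares(lambda a:np.ravel(f(a)),[.6]); print("handle",h.x,np.round(f(h.x),1).tolist())
L=[("scene",(265,139),-1),("side",(280,165),1)]
f=lambda a:[proj(C[n],W(p,(.08+.165*-np.cos(a[0]),s*.134,.095+.165*np.sin(a[0]))))-u for n,u,s in L]
h=least_squares(lambda a:np.ravel(f(a)),[1.7]); print("lid",h.x,np.round(f(h.x),1).tolist())
for q,z in(("bowl",.053),("mill",.0)):
  for n in C:
    m=masks_of(n,q)
    if m: print(q,n,m[0]["score"],m[0]["extent"])
E
python3 fit.py
```

```text
dish [ 0.5233 -0.0424 -0.2035]
[[0.7, -0.9], [-1.1, 0.1], [-1.2, 1.6], [-0.3, 0.0], [-0.3, -0.4], [0.4, -1.4], [-3.5, -1.5], [0.3, 1.4], [-9.8, -2.2], [0.1, 0.2], [0.5, 5.6]]
handle [0.6868] [[-1.6, -0.6], [0.3, -0.6], [-1.5, -0.0]]
lid [1.7432] [[-0.4, -0.7], [-0.3, 0.3]]
bowl scene 0.67 [274.5, 132.3, 290.2, 153.9]
bowl side 0.64 [381.3, 159.3, 398.0, 183.2]
bowl wrist 0.62 [231.3, 393.1, 259.6, 394.8]
mill side 0.72 [278.8, 289.2, 294.4, 317.5]
mill wrist 0.69 [342.7, 114.8, 612.5, 387.2]
```

apply_moves(
  commands=[
    [0,0,0.05,-0.03,0.04,0.01,100],
    [0,0,0.2,-0.05,0.08,0.01,100],
    [0,0,0.34,-0.07,0.125,0.01,100],
    [0,0,0.49,-0.09,0.17,0.01,100],
    [0,0,0.64,-0.11,0.215,0.01,100],
  ],
)

```text
time: 2.45
tool_pos: [0.439, 0.2165, 0.2158]
ee_rot: [3.141, 0.0, 2.216]
wrist_force: [1.2, -0.3, 1.1]
width: 0.0941
finger_force: 0.0
```

apply_moves(
  commands=[
    [0,0,0.15,0,0.04,0,100],
    [0,0,0.3,0,0.08,0,100],
    [0,0,0.45,0,0.11,0,100],
    [0,0,0.6,-0.005,0.135,0,100],
    [0,0,0.727,-0.008,0.135,0,100],
  ],
)

```text
time: 2.95
tool_pos: [0.4312, 0.3528, 0.2148]
ee_rot: [3.141, -0.001, 2.947]
wrist_force: [0.0, -0.4, -0.6]
width: 0.094
finger_force: 0.0
```

Run:
```python
from h import *
np.set_printoptions(precision=4,suppress=True)
try: print("gpo",grip_point_offset)
except Exception as e: print(e)
o=get_obs(); print(o["time"],o["tool_pos"],o["ee_rot"],o["joint_positions"])
c=cam("wrist"); save(c,"w1.png"); s=cam("side");sc=cam("scene")
for cc in(c,s,sc):
    r=place_of(cc["n"],"mill"); m=masks_of(cc["n"],"mill")
    if r: print(cc["n"],r[0], atz(cc,r[0]["pixel"],0))
    if m:
        e=m[0]["extent"]; print(m[0]["score"],e, atz(cc,((e[0]+e[2])/2,(e[1]+e[3])/2),.038))
        C=cc
        # fit by silhouette extents
        def ext(x,y):
            P=[(a,rr,z) for a in np.linspace(0,6.28,40) for rr,z in((.025,0),(.025,.024),(.023,.024),(.023,.058),(.012,.076))]
            q=np.array([proj(C,(x+rr*np.cos(a),y+rr*np.sin(a),z)) for a,rr,z in P]); return np.r_[q.min(0),q.max(0)]
        from scipy.optimize import least_squares
        f=least_squares(lambda v:ext(*v)-np.array(e)-0,[.4325,.3515]); print("fit",f.x,f.fun)
```

```text
gpo 0.0188
2.95 [0.4312 0.3528 0.2148] [ 3.1411 -0.0012  2.9472] [ 0.5833  0.1018  1.3365  0.0012  1.7037 -0.7929]
wrist {'pixel': [320.8, 184.8], 'score': 0.7} [0.4418 0.3545 0.    ]
0.9 [301.0, 166.6, 339.0, 214.9] [0.4404 0.3536 0.038 ]
fit [0.4416 0.3533] [-2.4867 -1.7245  2.4838  1.6872]
side {'pixel': [287.7, 309.6], 'score': 0.64} [0.4267 0.3549 0.    ]
0.64 [305.4, 131.7, 343.6, 153.7] [ 0.7431 -0.322   0.038 ]
fit [ 0.7458 -0.3261] [ 12.8685   0.8313 -12.8662  -0.4815]
scene {'pixel': [441.5, 266.0], 'score': 0.93} [0.4475 0.347  0.    ]
0.94 [436.1, 248.9, 458.4, 276.3] [0.4505 0.3555 0.038 ]
fit [0.4442 0.3548] [-0.4241  1.3809  0.4028 -1.3633]
```

View pics/w1.png

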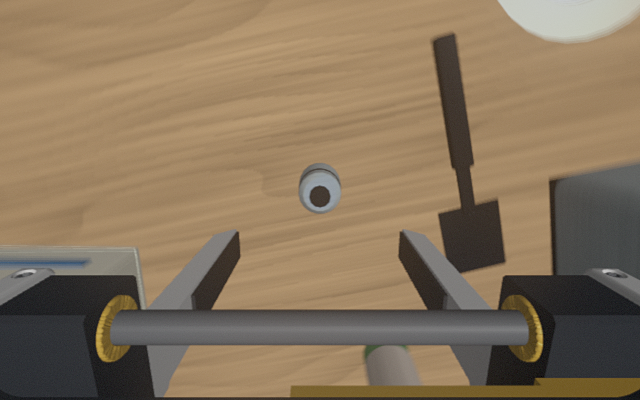

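apply_moves(
  commands=[
    [0,0,0,0.009,0.003,-0.045,100],
    [0,0,0,0.009,0.003,-0.09,100],
    [0,0,0,0.009,0.003,-0.135,100],
    [0,0,0,0.009,0.003,-0.17,100],
    [0,0,0,0.009,0.003,-0.192,100],
  ],
)

```text
time: 3.9
tool_pos: [0.4393, 0.3514, 0.0199]
ee_rot: [-3.138, -0.004, 2.936]
wrist_force: [-0.1, -1.0, 0.0]
width: 0.0939
finger_force: 0.0
```

apply_moves(
  commands=[
    [0,0,0,0,0,0,70],
    [0,0,0,0,0,0,30],
    [0,0,0,0,0,0,30],
    [0,0,0,0,0,0,30],
    [0,0,0,0,0,0,30],
  ],
)

```text
time: 4.4
tool_pos: [0.442, 0.3536, 0.0252]
ee_rot: [3.139, 0.002, 2.938]
wrist_force: [0.1, -0.1, 0.1]
width: 0.0574
finger_force: 0.0
```

apply_moves(
  commands=[
    [0,0,0,0,0,0,20],
    [0,0,0,0,0,0,20],
    [0,0,0,0,0,0,20],
    [0,0,0,0,0,0,20],
    [0,0,0,0,0,0,20],
  ],
)

```text
time: 4.9
tool_pos: [0.4413, 0.3529, 0.0242]
ee_rot: [3.141, 0.001, 2.938]
wrist_force: [-1.6, -1.7, 5.7]
width: 0.0451
finger_force: 30.0
```

apply_moves(
  commands=[
    [0,0,0,0,0,0.03,20],
    [0,0,0,0,0,0.075,20],
    [0,0,0,0.005,-0.02,0.115,20],
    [0,0,0,0.015,-0.06,0.14,20],
    [0,0,0,0.025,-0.105,0.15,20],
  ],
)

```text
time: 5.4
tool_pos: [0.4673, 0.2486, 0.1764]
ee_rot: [3.138, 0.004, 2.941]
wrist_force: [1.1, -0.7, -1.1]
width: 0.0456
finger_force: 30.0
```

apply_moves(
  commands=[
    [0,0,0,0.011,-0.046,0,20],
    [0,0,0,0.022,-0.092,0,20],
    [0,0,0,0.033,-0.138,0,20],
    [0,0,0,0.044,-0.184,0,20],
    [0,0,0,0.055,-0.228,0,20],
  ],
)

```text
time: 5.9
tool_pos: [0.5209, 0.0183, 0.1724]
ee_rot: [3.141, -0.001, 2.938]
wrist_force: [0.7, 1.0, -0.2]
width: 0.0455
finger_force: 30.0
```

```bash
cat > chk.py <<'E'
from h import *
from fitd import *
E
python3 - <<'E'
from h import *
np.set_printoptions(precision=4,suppress=True)
o=get_obs(); print(o["time"],o["tool_pos"],o["ee_rot"],o["width"])
c=cam("wrist"); img=c["img"].copy()
p=[.5233,-.0424,-.2035]
cs,sn=np.cos(p[2]),np.sin(p[2])
W=lambda X:np.array([p[0]+cs*X[0]-sn*X[1],p[1]+sn*X[0]+cs*X[1],X[2]])
pts=[tuple(np.int32(proj(c,W(X)))) for X in((-.08,-.132,.095),(.08,-.132,.095),(.08,.132,.095),(-.08,.132,.095))]
for i in range(4): cv2.line(img,tuple(map(int,pts[i])),tuple(map(int,pts[(i+1)%4])),(255,0,0),1)
c["img"]=img; save(c,"w2.png"); print(pts)
E
```

```text
5.9 [0.5209 0.0183 0.1724] [ 3.1409 -0.0011  2.9377] 0.04552362585342071
[(np.int32(70), np.int32(126)), (np.int32(105), np.int32(308)), (np.int32(398), np.int32(308)), (np.int32(411), np.int32(125))]
```

View pics/w2.png

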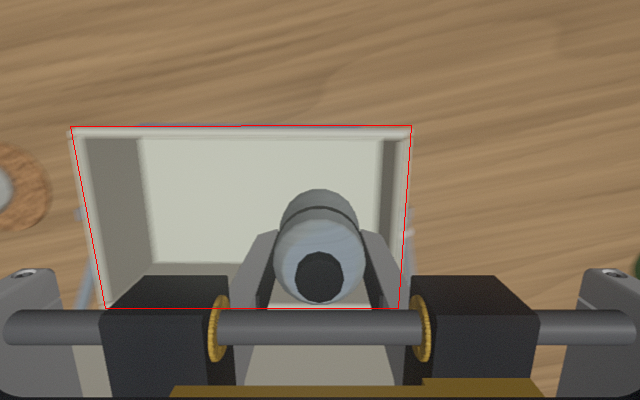

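apply_moves(
  commands=[
    [0,0,0,0,0,-0.035,20],
    [0,0,0,0,0,-0.07,20],
    [0,0,0,0,0,-0.105,20],
    [0,0,0,0,0,-0.13,20],
    [0,0,0,0,0,-0.137,20],
  ],
)

```text
time: 6.45
tool_pos: [0.5176, 0.0206, 0.0318]
ee_rot: [-3.141, -0.009, 2.938]
wrist_force: [-0.2, -0.8, -1.8]
width: 0.0452
finger_force: 30.0
```

apply_moves(
  commands=[
    [0,0,0,0,0,-0.003,20],
    [0,0,0,0,0,-0.0045,20],
    [0,0,0,0,0,-0.0045,20],
    [0,0,0,0,0,-0.0045,60],
    [0,0,0,0,0,-0.0045,62],
  ],
)

```text
time: 6.95
tool_pos: [0.5222, 0.0199, 0.0336]
ee_rot: [3.141, 0.003, 2.938]
wrist_force: [-1.0, -0.1, 0.7]
width: 0.0564
finger_force: 0.0
```

apply_moves(
  commands=[
    [0,0,0,0,0,0,65],
    [0,0,0,0,0,0,65],
    [0,0,0,0,0,0,65],
    [0,0,0,0,0,0.02,65],
    [0,0,0,0,0,0.06,65],
  ],
)

```text
time: 7.45
tool_pos: [0.518, 0.0202, 0.0888]
ee_rot: [-3.141, -0.009, 2.938]
wrist_force: [0.2, -0.7, -0.9]
width: 0.0611
finger_force: 0.0
```

apply_moves(
  commands=[
    [0,0,0,0,0,0.045,65],
    [0,0,0,0,-0.01,0.085,80],
    [0,0,0,-0.008,-0.05,0.107,100],
    [0,0,0,-0.018,-0.095,0.107,100],
    [0,0,0,-0.03,-0.14,0.107,100],
  ],
)

```text
time: 7.95
tool_pos: [0.4914, -0.1213, 0.2006]
ee_rot: [-3.141, 0.003, 2.939]
wrist_force: [0.4, 0.0, -0.2]
width: 0.0895
finger_force: 0.0
```

apply_moves(
  commands=[
    [0,0,0,-0.01,-0.047,0,100],
    [0,0,0,-0.02,-0.094,0,100],
    [0,0,0,-0.03,-0.141,0,100],
    [0,0,0,-0.041,-0.187,0,100],
    [0,0,0,-0.046,-0.202,0,100],
  ],
)

```text
time: 8.45
tool_pos: [0.4434, -0.3258, 0.1985]
ee_rot: [-3.141, -0.001, 2.933]
wrist_force: [-0.2, 1.4, 0.7]
width: 0.0937
finger_force: 0.0
```

Run:
```python
from h import *
from scipy.optimize import least_squares
np.set_printoptions(precision=4,suppress=True)
o=get_obs(); print(o["time"],o["tool_pos"],o["ee_rot"],o["joint_positions"])
for n in("wrist","scene","side"):
    C=cam(n); 
    if n=="wrist": save(C,"w3.png")
    m=masks_of(n,"bowl"); r=place_of(n,"bowl")
    if r: print(n,"place",r[0]["pixel"],r[0]["score"],atz(C,r[0]["pixel"],.005))
    if m:
        e=m[0]["extent"]
        def ext(x,y):
            q=np.array([proj(C,(x+rr*np.cos(a),y+rr*np.sin(a),z)) for a in np.linspace(0,6.28,40) for rr,z in((.024,.005),(.032,.019),(.033,.053))]); return np.r_[q.min(0),q.max(0)]
        f=least_squares(lambda v:ext(*v)-np.array(e),[.445,-.3225]); print(n,m[0]["score"],e,"fit",f.x,f.fun)
```

```text
8.45 [ 0.4434 -0.3258  0.1985] [-3.1406 -0.0009  2.9332] [-0.7359  0.0896  1.382  -0.0013  1.6703 -2.0984]
wrist place [320.6, 191.0] 0.95 [ 0.4569 -0.3255  0.005 ]
wrist 0.74 [289.7, 162.2, 352.8, 222.8] fit [ 0.4503 -0.3236] [-0.3772 -2.4538  0.3753  2.4887]
scene place [281.9, 149.0] 0.53 [ 0.4435 -0.3243  0.005 ]
scene 0.74 [270.3, 135.0, 290.5, 155.6] fit [ 0.4515 -0.3186] [ 0.444  -0.2888 -0.4546  0.2957]
side place [388.2, 177.0] 0.83 [ 0.4517 -0.3221  0.005 ]
side 0.55 [381.4, 162.1, 397.7, 183.4] fit [ 0.4475 -0.3174] [-0.9786  0.8257  0.9645 -0.8266]
```

View pics/w3.png

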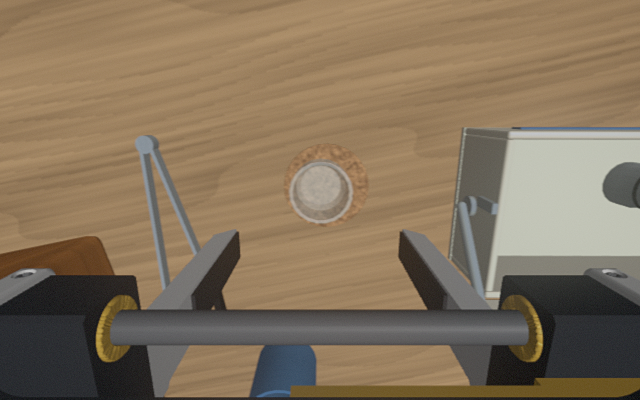

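apply_moves(
  commands=[
    [0,0,0,0.006,-0.001,-0.045,100],
    [0,0,0,0.006,-0.001,-0.09,100],
    [0,0,0,0.006,-0.001,-0.135,100],
    [0,0,0,0.006,-0.001,-0.165,100],
    [0,0,0,0.006,-0.001,-0.182,80],
  ],
)

```text
time: 9.4
tool_pos: [0.4497, -0.3204, 0.0134]
ee_rot: [3.139, -0.005, 2.939]
wrist_force: [-1.1, -0.6, 0.5]
width: 0.0889
finger_force: 0.0
```

apply_moves(
  commands=[
    [0,0,0,0,0,0,70],
    [0,0,0,0,0,0,50],
    [0,0,0,0,0,0,50],
    [0,0,0,0,0,0,50],
    [0,0,0,0,0,0,50],
  ],
)

```text
time: 9.9
tool_pos: [0.4521, -0.3238, 0.0189]
ee_rot: [-3.14, 0.003, 2.938]
wrist_force: [0.2, 0.0, 3.3]
width: 0.0656
finger_force: 30.0
```

apply_moves(
  commands=[
    [0,0,0,0,0,0.03,50],
    [0,0,0,0,0,0.075,50],
    [0,0,0,0,0.01,0.12,50],
    [0,0,0,0.01,0.05,0.135,50],
    [0,0,0,0.018,0.09,0.135,50],
  ],
)

```text
time: 10.4
tool_pos: [0.4711, -0.234, 0.157]
ee_rot: [-3.139, 0.009, 2.935]
wrist_force: [0.8, -0.4, -1.0]
width: 0.066
finger_force: 30.0
```

apply_moves(
  commands=[
    [0,0,0,0.01,0.046,0,50],
    [0,0,0,0.019,0.09,0,50],
    [0,0,0,0.027,0.13,0,50],
    [0,0,0,0.029,0.14,-0.005,50],
    [0,0,0,0.029,0.14,-0.03,50],
  ],
)

```text
time: 10.9
tool_pos: [0.5006, -0.0921, 0.1252]
ee_rot: [-3.141, 0.008, 2.941]
wrist_force: [0.0, -0.4, -0.7]
width: 0.066
finger_force: 30.0
```

apply_moves(
  commands=[
    [0,0,0,0,0,-0.03,50],
    [0,0,0,0,0,-0.06,50],
    [0,0,0,0,0,-0.085,50],
    [0,0,0,0,0,-0.097,50],
    [0,0,0,0,0,-0.099,50],
  ],
)

```text
time: 11.4
tool_pos: [0.4969, -0.0932, 0.0216]
ee_rot: [3.142, -0.003, 2.937]
wrist_force: [-0.2, -1.2, -0.9]
width: 0.0654
finger_force: 30.0
```

apply_moves(
  commands=[
    [0,0,0,0,0,-0.002,50],
    [0,0,0,0,0,-0.004,50],
    [0,0,0,0,0,-0.004,50],
    [0,0,0,0,0,-0.004,80],
    [0,0,0,0,0,-0.004,82],
  ],
)

```text
time: 11.9
tool_pos: [0.4984, -0.093, 0.0195]
ee_rot: [3.141, 0.001, 2.938]
wrist_force: [-0.7, 0.3, -0.0]
width: 0.0762
finger_force: 0.0
```

apply_moves(
  commands=[
    [0,0,0,0,0,0,82],
    [0,0,0,0,0,0.02,82],
    [0,0,0,0,0,0.06,82],
    [0,0,0,0,0,0.105,82],
    [0,0,0,0,0,0.15,82],
  ],
)

```text
time: 12.4
tool_pos: [0.4974, -0.0928, 0.1701]
ee_rot: [3.141, -0.001, 2.938]
wrist_force: [1.2, -0.3, 0.3]
width: 0.0768
finger_force: 0.0
```

apply_moves(
  commands=[
    [0,0,0,0,0,0.045,82],
    [0,0,0,0,0,0.09,82],
    [0,0,0,0,0.02,0.13,82],
    [0,0,0,0.005,0.045,0.14,82],
    [0,0,0,0.01,0.063,0.14,82],
  ],
)

```text
time: 12.9
tool_pos: [0.5091, -0.0291, 0.3127]
ee_rot: [3.141, 0.007, 2.938]
wrist_force: [-0.6, -0.4, 0.2]
width: 0.077
finger_force: 0.0
```

Run:
```python
from h import *
np.set_printoptions(precision=4,suppress=True)
o=get_obs(); print(o["time"],o["tool_pos"],o["ee_rot"])
C=[cam(n) for n in("wrist","scene","side")]
cv2.imwrite("pics/c4.png",np.hstack([cv2.cvtColor(cv2.resize(i,(400,300),interpolation=cv2.INTER_CUBIC),cv2.COLOR_RGB2BGR) for i in(C[0]["img"],C[2]["img"][130:250,250:410])]))
for q in("bowl","mill"):
    for c in C:
        r=place_of(c["n"],q)
        if r: print(q,c["n"],r[0]["score"],r[0]["pixel"],atz(c,r[0]["pixel"],.007))
for c in C:
    for q in("lid_edge","handle_bar"):
        r=place_of(c["n"],q)
        if r: print(q,c["n"],r[0]["score"],r[0]["pixel"])
p=[.5233,-.0424,-.2035]; cs,sn=np.cos(p[2]),np.sin(p[2])
print("pred",[ (proj(c,(p[0]+cs*x,p[1]+sn*x,z)).round(1)) for c in C for x,z in((.118,.258),(.147,.165))])
```

```text
12.9 [ 0.5091 -0.0291  0.3127] [3.1409 0.0066 2.938 ]
bowl wrist 0.56 [275.4, 165.0] [ 0.4973 -0.0921  0.007 ]
bowl scene 0.78 [320.6, 190.4] [ 0.4876 -0.093   0.007 ]
bowl side 0.84 [346.5, 207.1] [ 0.4999 -0.0996  0.007 ]
mill wrist 0.95 [353.0, 168.3] [0.5258 0.0213 0.007 ]
mill scene 0.66 [338.7, 215.3] [0.5213 0.0158 0.007 ]
mill side 0.48 [329.9, 225.3] [0.5021 0.0058 0.007 ]
lid_edge wrist 0.9 [306.8, 362.7]
lid_edge scene 0.96 [286.8, 171.1]
handle_bar scene 0.76 [281.1, 196.9]
lid_edge side 0.96 [308.8, 147.0]
pred [array([305.6, 363.2]), array([309.1, 324.6]), array([288.2, 170.3]), array([281.5, 197.5]), array([308.2, 144.6]), array([303. , 161.2])]
```

View pics/c4.png

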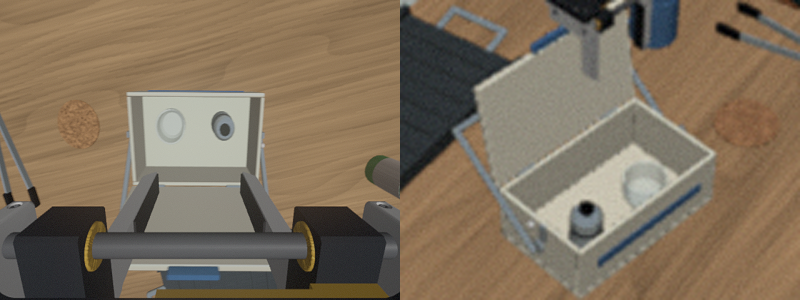

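apply_moves(
  commands=[
    [0,0,0,0.045,-0.012,0,82],
    [0,0,0,0.09,-0.024,0,82],
    [0,0,0,0.13,-0.035,0,82],
    [0,0,0,0.162,-0.043,0,82],
    [0,0,0,0.162,-0.043,-0.01,82],
  ],
)

```text
time: 14.15
tool_pos: [0.6735, -0.0744, 0.295]
ee_rot: [-3.141, -0.003, 2.937]
wrist_force: [-0.7, 0.1, -0.2]
width: 0.0771
finger_force: 0.0
```

apply_moves(
  commands=[
    [0,0,0,0,0,-0.035,82],
    [0,0,0,0,0,-0.07,82],
    [0,0,0,0,0,-0.075,82],
    [0,0,0,-0.01,0.002,-0.075,82],
    [0,0,0,-0.02,0.004,-0.075,82],
  ],
)

```text
time: 14.65
tool_pos: [0.6494, -0.0688, 0.2251]
ee_rot: [3.141, 0.001, 2.938]
wrist_force: [-0.1, 0.2, 0.5]
width: 0.0769
finger_force: 0.0
```

apply_moves(
  commands=[
    [0,0,0,-0.02,0.004,0,82],
    [0,0,0,-0.034,0.007,0,82],
    [0,0,0,-0.051,0.0105,-0.0005,82],
    [0,0,0,-0.066,0.0135,-0.0015,82],
    [0,0,0,-0.081,0.017,-0.006,82],
  ],
)

```text
time: 15.15
tool_pos: [0.5698, -0.0523, 0.2215]
ee_rot: [-3.142, 0.008, 2.938]
wrist_force: [2.0, -0.7, 1.9]
width: 0.0768
finger_force: 1.3
```

Run:
```python
from h import *
c=cam("side"); save(c,"s5.png"); o=get_obs(); print(o["time"],o["tool_pos"],o["wrist_force"])
print([(n,place_of(n,"lid_edge")[:1]) for n in ("side",)])
p=[.5233,-.0424,-.2035]; cs,sn=np.cos(p[2]),np.sin(p[2])
for t in(1.74,1.5,1.3,1.15,1,.8):
    x=.08-.165*np.cos(t)+.01*np.sin(t); z=.095+.165*np.sin(t)+.01*np.cos(t); print(t,proj(c,(p[0]+cs*x,p[1]+sn*x,z)).round(1))
```

```text
15.2 [ 0.56729755 -0.05145905  0.22082345] [-0.35637813 -0.22089312  0.19146008]
[('side', [{'pixel': [328.7, 160.9], 'score': 0.68}])]
1.74 [308.3 145.1]
1.5 [316.6 149.7]
1.3 [323.6 155.3]
1.15 [328.8 160.4]
1 [333.7 166.2]
0.8 [339.5 174.5]
```

apply_moves(
  commands=[
    [0,0,0,-0.015,0.003,-0.0055,82],
    [0,0,0,-0.028,0.006,-0.0135,82],
    [0,0,0,-0.041,0.0085,-0.0235,82],
    [0,0,0,-0.053,0.011,-0.0345,82],
    [0,0,0,-0.063,0.013,-0.047,82],
  ],
)

```text
time: 15.75
tool_pos: [0.5068, -0.0388, 0.1731]
ee_rot: [3.141, 0.004, 2.938]
wrist_force: [-0.5, 0.8, 0.9]
width: 0.0767
finger_force: 0.8
```

apply_moves(
  commands=[
    [0,0,0,-0.009,0.002,-0.014,82],
    [0,0,0,-0.015,0.003,-0.0285,82],
    [0,0,0,-0.02,0.004,-0.045,82],
    [0,0,0,-0.022,0.0045,-0.058,82],
    [0,0,0,-0.023,0.005,-0.068,82],
  ],
)

```text
time: 16.25
tool_pos: [0.4835, -0.0342, 0.1047]
ee_rot: [-3.141, 0.001, 2.938]
wrist_force: [-16.1, 2.1, 49.1]
width: 0.077
finger_force: 23.7
```

apply_moves(
  commands=[
    [0,0,0,0,0,-0.002,82],
    [0,0,0,0,0,-0.004,82],
    [0,0,0,0,0,-0.004,82],
    [0,0,0,0,0,-0.004,82],
    [0,0,0,0,0,-0.004,82],
  ],
)

```text
time: 16.75
tool_pos: [0.4834, -0.0342, 0.105]
ee_rot: [-3.141, 0.002, 2.938]
wrist_force: [-11.1, 0.8, 24.3]
width: 0.0773
finger_force: 11.8
```

```bash
cat > lid.py <<'E'
from h import *
o=get_obs(); print(o["time"],o["tool_pos"],o["wrist_force"])
p=[.5233,-.0424,-.2035]; cs,sn=np.cos(p[2]),np.sin(p[2])
for n in("side","scene"):
    c=cam(n); save(c,n+"6.png"); 
    for q in("lid_edge","handle_bar"): print(n,q,place_of(n,q)[:1])
    for t in(.2,.1,.05,0):
        x=.08-.165*np.cos(t)+.01*np.sin(t); z=.095+.165*np.sin(t)+.01*np.cos(t); print(t,proj(c,(p[0]+cs*x,p[1]+sn*x,z)).round(1))
    print("hb",[(t,proj(c,(p[0]+cs*.19*np.cos(t),p[1]+sn*.19*np.cos(t),.045+.19*np.sin(t))).round(1)) for t in (.687,1.2,1.45,1.57)])
E
python3 lid.py
```

```text
16.75 [ 0.48340154 -0.03420562  0.1049828 ] [-11.07753204   0.75221021  24.283481  ]
side lid_edge [{'pixel': [349.1, 212.5], 'score': 0.66}]
side handle_bar [{'pixel': [302.3, 161.8], 'score': 0.91}]
0.2 [350.2 200.6]
0.1 [350.8 204.5]
0.05 [350.9 206.3]
0 [351.  208.1]
hb [(0.687, array([303. , 161.1])), (1.2, array([318.6, 159.8])), (1.45, array([328.5, 163.9])), (1.57, array([333.4, 167. ]))]
scene lid_edge [{'pixel': [348.3, 174.4], 'score': 0.62}]
scene handle_bar [{'pixel': [277.9, 198.8], 'score': 0.76}]
0.2 [346.7 167.6]
0.1 [347.3 170.6]
0.05 [347.4 172.2]
0 [347.4 173.9]
hb [(0.687, array([281.5, 197.3])), (1.2, array([304.7, 171. ])), (1.45, array([318.7, 160.7])), (1.57, array([325.6, 156.7]))]
```

apply_moves(
  commands=[
    [0,0,0,0,0,0.03,82],
    [0,0,0,0,0,0.075,82],
    [0,0,0,0.02,-0.004,0.115,82],
    [0,0,0,0.06,-0.012,0.13,82],
    [0,0,0,0.105,-0.022,0.13,82],
  ],
)

```text
time: 17.55
tool_pos: [0.5912, -0.0564, 0.2349]
ee_rot: [3.141, 0.01, 2.938]
wrist_force: [0.5, -0.3, 0.8]
width: 0.0769
finger_force: 0.0
```

apply_moves(
  commands=[
    [0,0,0,0.045,-0.009,0,82],
    [0,0,0,0.09,-0.018,0,82],
    [0,0,0,0.12,-0.025,0,82],
    [0,0,0,0.131,-0.027,0,82],
    [0,0,0,0.131,-0.027,0,82],
  ],
)

```text
time: 18.05
tool_pos: [0.7205, -0.0836, 0.2267]
ee_rot: [3.142, -0.002, 2.937]
wrist_force: [-0.3, -0.4, 0.2]
width: 0.0767
finger_force: 0.0
```

apply_moves(
  commands=[
    [0,0,0,0,0,-0.03,82],
    [0,0,0,0,0,-0.06,82],
    [0,0,0,0,0,-0.085,82],
    [0,0,0,-0.01,0.002,-0.085,82],
    [0,0,0,-0.02,0.004,-0.085,82],
  ],
)

```text
time: 18.55
tool_pos: [0.6974, -0.0786, 0.1424]
ee_rot: [3.142, -0.003, 2.938]
wrist_force: [0.5, -0.5, 0.4]
width: 0.0772
finger_force: 0.0
```

```bash
python3 lid.py|head -4
```

```text
18.55 [ 0.6974325  -0.07862731  0.14243689] [ 0.53565209 -0.45226867  0.35954423]
side lid_edge [{'pixel': [348.8, 208.5], 'score': 0.86}]
side handle_bar [{'pixel': [300.1, 162.5], 'score': 0.71}]
0.2 [350.2 200.6]
```

apply_moves(
  commands=[
    [0,0,0,-0.014,0.003,0,82],
    [0,0,0,-0.029,0.006,0.015,82],
    [0,0,0,-0.046,0.0095,0.03,82],
    [0,0,0,-0.061,0.0125,0.041,82],
    [0,0,0,-0.0755,0.0155,0.05,82],
  ],
)

```text
time: 19.35
tool_pos: [0.6254, -0.0637, 0.1971]
ee_rot: [3.141, 0.008, 2.937]
wrist_force: [3.0, -1.0, 2.0]
width: 0.0773
finger_force: 1.2
```

apply_moves(
  commands=[
    [0,0,0,-0.017,0.0035,0.008,82],
    [0,0,0,-0.034,0.007,0.014,82],
    [0,0,0,-0.05,0.01,0.017,82],
    [0,0,0,-0.064,0.013,0.02,82],
    [0,0,0,-0.075,0.0155,0.021,82],
  ],
)

```text
time: 19.85
tool_pos: [0.5484, -0.048, 0.2161]
ee_rot: [3.141, 0.002, 2.938]
wrist_force: [0.6, 0.1, 1.2]
width: 0.0771
finger_force: 0.0
```

apply_moves(
  commands=[
    [0,0,0,-0.006,0.001,0,82],
    [0,0,0,-0.012,0.0025,0,82],
    [0,0,0,-0.015,0.003,0,82],
    [0,0,0,-0.015,0.003,0,82],
    [0,0,0,-0.015,0.003,0,82],
  ],
)

```text
time: 20.35
tool_pos: [0.5408, -0.0467, 0.2159]
ee_rot: [3.141, 0.018, 2.936]
wrist_force: [18.2, -2.2, -3.2]
width: 0.0767
finger_force: 9.1
```

```bash
python3 lid.py
```

```text
20.35 [ 0.54084726 -0.04668323  0.2159004 ] [18.15093434 -2.2022006  -3.24094544]
side lid_edge [{'pixel': [349.9, 208.7], 'score': 0.57}]
side handle_bar [{'pixel': [334.8, 167.8], 'score': 0.76}]
0.2 [350.2 200.6]
0.1 [350.8 204.5]
0.05 [350.9 206.3]
0 [351.  208.1]
hb [(0.687, array([303. , 161.1])), (1.2, array([318.6, 159.8])), (1.45, array([328.5, 163.9])), (1.57, array([333.4, 167. ]))]
scene lid_edge [{'pixel': [345.8, 176.3], 'score': 0.76}]
scene handle_bar [{'pixel': [323.2, 155.6], 'score': 0.93}]
0.2 [346.7 167.6]
0.1 [347.3 170.6]
0.05 [347.4 172.2]
0 [347.4 173.9]
hb [(0.687, array([281.5, 197.3])), (1.2, array([304.7, 171. ])), (1.45, array([318.7, 160.7])), (1.57, array([325.6, 156.7]))]
```

Handle is against its stop (18 N). Back off, then up.

apply_moves(
  commands=[
    [0,0,0,0.02,-0.004,0,82],
    [0,0,0,0.05,-0.01,0,82],
    [0,0,0,0.09,-0.018,0.02,82],
    [0,0,0,0.1,-0.02,0.06,82],
    [0,0,0,0.1,-0.02,0.09,82],
  ],
)

```text
time: 21.15
tool_pos: [0.6349, -0.0655, 0.304]
ee_rot: [3.142, -0.003, 2.938]
wrist_force: [0.6, -0.6, -0.2]
width: 0.0771
finger_force: 0.0
```

apply_moves(
  commands=[
    [0,0,0,0,0,0,82],
    [0,0,0,0,0,0,82],
    [0,0,0,0,0,0,82],
    [0,0,0,0,0,0,82],
    [0,0,0,0,0,0,82],
  ],
)

```text
time: 21.65
tool_pos: [0.6329, -0.0649, 0.3034]
ee_rot: [3.142, -0.003, 2.938]
wrist_force: [-0.2, -0.1, 0.0]
width: 0.0772
finger_force: 0.0
```

```bash
python3 lid.py; python3 -c "
import cv2,numpy as np
cv2.imwrite('pics/f.png',np.hstack([cv2.resize(cv2.imread('pics/'+f)[100:250,240:420],(400,333)) for f in('scene6.png','side6.png')]))"
```

```text
21.65 [ 0.63291159 -0.06488034  0.30342458] [-0.17057829 -0.10879814  0.00042237]
side lid_edge [{'pixel': [348.4, 208.5], 'score': 0.9}]
side handle_bar [{'pixel': [331.9, 168.0], 'score': 0.91}]
0.2 [350.2 200.6]
0.1 [350.8 204.5]
0.05 [350.9 206.3]
0 [351.  208.1]
hb [(0.687, array([303. , 161.1])), (1.2, array([318.6, 159.8])), (1.45, array([328.5, 163.9])), (1.57, array([333.4, 167. ]))]
scene lid_edge [{'pixel': [346.1, 176.3], 'score': 0.77}]
scene handle_bar [{'pixel': [323.9, 156.3], 'score': 0.88}]
0.2 [346.7 167.6]
0.1 [347.3 170.6]
0.05 [347.4 172.2]
0 [347.4 173.9]
hb [(0.687, array([281.5, 197.3])), (1.2, array([304.7, 171. ])), (1.45, array([318.7, 160.7])), (1.57, array([325.6, 156.7]))]
```

View pics/f.png

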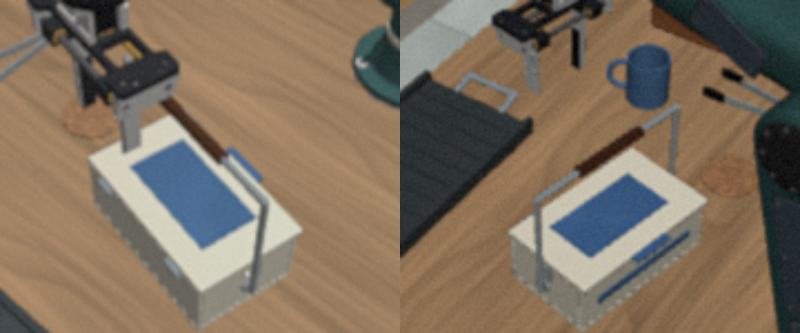

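The lid is flat and shut (edge at about (348,208) in the side view), the handle is upright (bar at about (332,168)), and the gripper is clear of everything.

```bash
python3 -c "
from bench import *
print(close_job())"
```

```text
the job is handed in; nothing more can be done
None
```

The job is handed in at about 22 s: the last images show bowl and mill standing in the dish before the lid was pushed shut, then the handle upright and the arm clear; the hand-in returned no verdict.

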